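# Fit a filter wheel onto its drive hub

### The arm

A 7-joint arm with a two-finger parallel gripper is mounted at the origin on the work surface. World frame = base frame: x ahead of the robot, y to its left, z up, the work surface at z = 0. Lengths are in mm, angles in rad, forces in N, time in s.
With the tool pointing down it reaches from about 425 to 950 mm from the base axis. Payload 4.7 kg.
Tool frame: the origin (TCP) lies at the very end of the fingers, on their centre line; the grasp point (between the pads) lies 19 mm behind it; z points along the fingers, y is the line along which they close (so a half turn about z gives the same grasp; the last joint's range is limited). The gripper opens to 85 mm and grips with 20 to 120 N. Pads are 22 mm wide; open, the fingers measure 114 mm over their backs; the gripper's body (76 mm by 85 mm) begins 54 mm behind the grasp point. The pads swing forward as they close: fully open they stand 13 mm farther back than shut.
Start: joints at [1.103, 0.469, -0.049, 1.532, 0.024, 1.141, -0.082], TCP at [286.823, -611.049, 231.335] pointing down, gripper open.
Joint ranges: [-2.59, 2.59], [-0.33, 1.99], [-1.39, 1.29], [0.1, 2.45], [-1.04, 4.18], [0.21, 1.99], [-2.66, 2.66]. Speed limits (rad/s): [2.57, 2.57, 3.14, 3.14, 3.14, 3.14, 3.14].

### API

Orientations are given as a 3x3 rotation matrix whose columns are the frame's x, y, z axes.
In Python, from bench import r, eyes, hand_in gives the robot as it stands.
- The arm moves only by the shell command python3 -m inch 'ROWS' [OPENING] [FORCE]. ROWS is JSON, a list of rows, each an object of numbers: "tx", "ty", "tz": the shift along the tool's x, y, z in mm; "twist": the turn about the tool's z in degrees. In form: [{"tx": .., "ty": .., "tz": .., "twist": ..}, ...]. A call has 1 to 12 rows; each row is the pose to reach, as a shift and turn from the pose commanded when the call began, along the tool's axes at that moment; what a row does not reach only later rows make up. A row lasts 1/8 s, in which the tool goes at most 62.5 mm and 10.7 degrees, less where a joint would pass 70% of its speed; a pose out of reach is approached as far as the arm can. A call with a gripper value outside its range is refused whole. OPENING is the finger opening in mm, from 0 to 85.4, set as the call begins (- or left out, the last holds). The fingers move at their own pace and stop on an object; FORCE is the grip in N (left out, the last holds). Time passes only in rows, so rows that repeat a pose let the fingers close. It gives the time, the measured TCP pose, the force, the opening and the grip force at its end, in the units of the state.
- r.observe(): the state, without advancing time (a new reading comes with each control period).
- eyes.get_image(name): name is "side" or "top"; returns (picture, depth): 384x512x3 uint8, red, green, blue; 384x512 float32, mm along the optical axis (not along the pixel's ray), 0 where there is no reading.
- eyes.camera_model(name): a dict with "vfov" (degrees; the focal length in pixels is half the picture's height over the tangent of half this angle, whatever the lens; pixels are square), "cx", "cy" (the principal point, pixels), "k1" (the pictures are not rectified: a ray, as slopes to the right and down, at radius r is drawn at 1 + k1 r^2 times it, then the intrinsics apply), "extrinsics" (4x4, takes a point from world to camera coordinates). Camera axes: x right, y up, looking along -z (the intrinsics and any distortion apply to the point x, -y, -z); pixel columns grow to the right and rows downward; lengths in mm; the calibration is good to about 2 mm. A picture is of the moment at which its call begins. camera_model takes no time and is no camera call.
- hand_in(): hands the job in; it is judged then, once.
Trained networks look in the newest picture that a camera, given by its name, has taken for a name from the list of things; names that differ only in an ending like _2 or _b are one class to them, and where a whole thing is asked for, a point or a joint stands for the part that bears it (a point fixed in the world has none). Each returns a list of dicts, best first, with "conf" (0 to 1); they miss things now and then, are a little off and sometimes report something else, mostly with a low value. They report only what shows in the picture. A call takes as long as a camera call.
- eyes.boxes_of(camera, label): "bbox" ([left, top, right, bottom] in pixels, round what is visible of it).
- eyes.outline_of(camera, label): "mask" (384x512 bool, what is visible of it) and "bbox" ([left, top, right, bottom] in pixels, round what is visible of it).
The state is a dict: "clock": time; "qpos": joint angles; "qvel": joint speeds; "tau": joint torques, N m; "eef_pos": TCP position; "tool_rot": TCP orientation; "force": force on the tool from outside, world axes, zero at the start; "wrist_torque": the same for the moment, N m; "grip_width": opening from 0.0 (shut) to 1.0 (fully open); "gripper_force": force on a finger pad.
Only numpy, scipy, OpenCV 4.12 (cv2) and the standard library are available. Lean on these libraries where they do the work, as an engineer would, in place of code of your own. Each camera call takes 0.05 s, during which the arm holds its last target. There are 200 camera calls.

### The job

Fit the filter wheel onto the open drive unit: slip it over the brass spindle and turn it until its four holes drop over the four drive studs, so that it sits fully home and flat on the hub. Ease it on without dropping or forcing it, let go of it there, and leave the other things on the bench where they are.

Things in the scene. Friction and masses are not known exactly. Their poses are not given: they have to be found in the camera images.
- wheel_mid (a point): Filter wheel (loose, about 0.3 kg): silver disc 140 mm across, 8 mm thick, with eight coloured 25 mm filters, and a dark boss 30 mm tall on its upper face, 38 mm high in all. It starts flat, boss up, on the blue mat. This point: on its axis, 19 mm above the underside, 11 mm above the disc's upper face. z is its axis. The boss has two flats, 30 mm apart and 32 mm long, facing the wheel's +y and -y.
- wheel: The same wheel, origin at the centre of its underside, z up along its axis. Its four drive holes, 8.4 mm, go right through the disc on its own +x, +y, -x and -y, all 27 mm from the axis; on the axis a plain 17 mm bore goes right through disc and boss. It fits in any of its four quarter turns.
- drive: Filter-wheel drive unit (fixed): white case 200 x 190 mm, cover off; a rim 8 mm wide, its top 46 mm above the bench, surrounds a dark chamber with its floor at 32 mm. Origin at the centre of its underside, z up. In the middle is the black motor hub, 76 mm across, with a brass spindle and four steel studs; nothing but the spindle (top 68 mm above the bench) stands higher than about 50 mm.
- seat (a point): Point on the hub's upright axis, level with the hub's flat black face on which the wheel's underside sits when home, 42 mm above the bench. Four 6 mm studs with tapered tips stand 7 mm above this face, a quarter turn apart, 27 mm from the axis. The motor stopped anywhere: how far the studs are turned about the axis differs every time and is NOT in any reading; see it with a camera or feel for it.
- spindle_tip (a point): Top of the brass spindle, on the hub's axis, 26 mm above the hub's face. The spindle is 15 mm across; its top 8 mm taper to 7 mm. It enters the wheel's bore well before the studs meet the disc. A wheel not lined up rests on the stud tips, 7 mm too high, and falls home once lined up within about 2 degrees. The motor holds the hub with about 0.35 N m, so light rubbing does not turn it.
- mat: Blue bench mat (fixed), 190 x 190 x 3 mm, under the wheel at the start. Origin at the centre of its underside.
- objective: Bystander: a steel microscope objective, 31 mm across, 49 mm tall, standing. Origin at the centre of its underside.
- cube: Bystander: a dark grey filter cube 42 x 38 x 40 mm. Origin at the centre of its underside.
- cleaner: Bystander: an amber bottle of lens cleaner, 42 mm across, 95 mm tall, standing. Origin at the centre of its underside.
- driver: Bystander: a small yellow-handled screwdriver, 150 mm long, lying on the bench along its own x.

How it is judged (in metres and radians):
At the end, for the whole second after the job is handed in: The wheel is on the hub with all four studs in its holes: its axis within 3 mm of the spindle's axis, its underside within 2 mm of the hub's face (19 mm +- 2 mm from face to the wheel's mid point), flat within 2 degrees, boss up, let go and at rest (horizontal distance between wheel_mid and seat below 0.003 m and z of wheel_mid in the frame of seat between 0.017 and 0.021 m and angle between wheel_mid's own z axis and vertical below 0.035 rad); the robot touches nothing.
It fails at once if the wheel or the gripper is forced on the drive unit: more than 60 N (contact force between drive and anything else above 60 N).
It fails at once if the wheel is dropped or slammed onto the hub: over 0.45 m/s at the spindle, as in a fall of more than 10 mm (linear speed of wheel above 0.45 m/s and horizontal distance between wheel_mid and seat below 0.02 m and z of wheel_mid in the frame of seat below 0.055 m).
It fails at once if a bystander (objective, filter cube, cleaner bottle or screwdriver) is moved more than 20 mm (distance of any of objective, cube, cleaner, driver from where it was at the start of the episode above 0.02 m).
It also fails if it takes over 48 s, if anything falls off the work surface, if the arm or the gripper's body presses on something with over 40 N, if the wrist force passes 120 N, or if a joint passes its speed limit or range.

## Working session

There is one attempt and no reset: what is moved stays moved. The work goes in short steps, Python scripts to look and compute and a shell command to move; the robot and the scene stay as the last step left them, time stands still between calls to the robot, and variables do not carry over. Pictures are saved under pics/ and viewed, at most 10 in all, crops included, and the job is handed in when it is done.

```bash
mkdir -p pics; cat > h.py <<'E'
import numpy as np, cv2
from bench import r, eyes
def K(m):
    f=192/np.tan(np.radians(m["vfov"])/2); return f
def pts(cam,depth,uv):
    """uv Nx2 -> world using depth"""
    m=eyes.camera_model(cam); f=K(m); uv=np.atleast_2d(np.array(uv,float))
    d=(uv-[m["cx"],m["cy"]])/f; s=d.copy()
    for _ in range(20): s=d/(1+m["k1"]*(s**2).sum(1,keepdims=True))
    z=depth if np.ndim(depth)==1 else depth[uv[:,1].round().astype(int),uv[:,0].round().astype(int)]
    c=np.c_[s[:,0]*z,-s[:,1]*z,-z,np.ones(len(z))]
    return (c@np.linalg.inv(np.array(m["extrinsics"])).T)[:,:3]
def plane(cam,uv,h):
    a=pts(cam,np.full(len(np.atleast_2d(uv)),100.),uv); b=pts(cam,np.full(len(np.atleast_2d(uv)),1000.),uv)
    t=(h-a[:,2])/(b[:,2]-a[:,2]); return a+t[:,None]*(b-a)
def proj(cam,P):
    m=eyes.camera_model(cam); f=K(m); P=np.atleast_2d(P)
    c=np.c_[P,np.ones(len(P))]@np.array(m["extrinsics"]).T
    s=np.c_[c[:,0]/-c[:,2],-c[:,1]/-c[:,2]]; s=s*(1+m["k1"]*(s**2).sum(1,keepdims=True))
    return s*f+[m["cx"],m["cy"]]
def rectify(img,cam,c,half,h,n=500):
    """world-plane image: x right, y up, centre c, half width mm"""
    g=np.linspace(-half,half,n); X,Y=np.meshgrid(c[0]+g,c[1]-g)
    uv=proj(cam,np.c_[X.ravel(),Y.ravel(),np.full(n*n,h)]).astype(np.float32)
    return cv2.remap(img,uv[:,0].reshape(n,n),uv[:,1].reshape(n,n),cv2.INTER_CUBIC)
E
python3 - <<'E'
from h import *
ims=[]
for c in("top","side"):
    i,d=eyes.get_image(c); np.savez(f"{c}0.npz",i=i,d=d)
    cv2.imwrite(f"pics/{c}0.png",i[...,::-1])
    m=eyes.camera_model(c); print(c,m["vfov"],m["k1"],np.linalg.inv(m["extrinsics"])[:3,3])
    for l in("wheel","drive","mat","objective","cube","cleaner","driver"):
        o=eyes.outline_of(c,l)
        for q in o[:1]:
            ys,xs=np.nonzero(q["mask"]); print(l,round(q["conf"],2),np.round(q["bbox"]),np.median(pts(c,d,np.c_[xs,ys]),0).round())
s=r.observe(); print(s["clock"],s["eef_pos"],np.round(s["tool_rot"],3),s["force"],s["grip_width"])
E
```

```text
top 53.85744658981934 -0.03932763300170443 [ 4.96022948e+02 -8.75354361e-01  1.24892574e+03]
wheel 0.82 [152. 205. 198. 246.] [506. 248.  10.]
drive 0.98 [280. 175. 355. 250.] [ 552. -207.   33.]
mat 0.76 [144. 193. 202. 260.] [502. 264.   2.]
objective 0.4 [108. 204. 118. 210.] [569. 447.  45.]
cube 0.67 [210. 139. 225. 157.] [762. 122.  38.]
cleaner 0.58 [280. 146. 296. 160.] [ 744. -107.   65.]
driver 0.49 [399. 220. 407. 249.] [ 484. -486.   21.]
side 44.343257045263314 0.04894258689804884 [ 320.22786496 1064.10411404 1211.74389393]
wheel 0.87 [251. 253. 299. 290.] [507. 258.  12.]
drive 0.62 [268. 140. 327. 186.] [ 551. -189.   36.]
mat 0.87 [239. 242. 311. 302.] [491. 294.   5.]
cube 0.66 [205. 209. 222. 227.] [761. 134.  37.]
cleaner 0.51 [228. 155. 243. 181.] [750. -97.  52.]
driver 0.6 [320. 123. 340. 130.] [ 483. -483.   18.]
0.8 [ 286.82307315 -611.04702862  231.3555271 ] [[ 0.905  0.425  0.   ]
 [ 0.425 -0.905 -0.   ]
 [ 0.     0.    -1.   ]] [ 0.21853324 -0.13879987  1.1736784 ] 0.9987842189208419
```

View pics/top0.png

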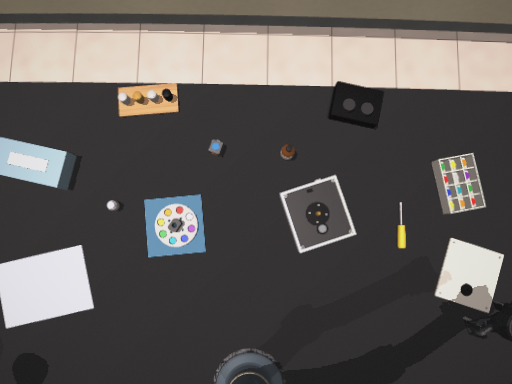

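View pics/side0.png

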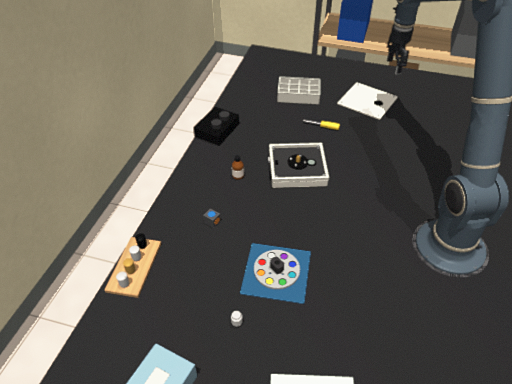

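```bash
python3 - <<'E'
from h import *
W=(506,250);D=(548,-200)
rows=[]
for c in("top","side"):
    i=np.load(c+"0.npz")["i"]; d=np.load(c+"0.npz")["d"]
    a=rectify(i,c,W,80,11,400); b=rectify(i,c,D,50,45,400)
    # rim center from depth: bbox of drive points z 43..49
    ys,xs=np.nonzero(d>0); P=pts(c,d,np.c_[xs,ys])
    def near(C,R): return np.hypot(P[:,0]-C[0],P[:,1]-C[1])<R
    q=P[near(D,160)&(P[:,2]>43)&(P[:,2]<52)][:,:2].astype(np.float32)
    print(c,"rim",len(q),cv2.minAreaRect(q))
    hi=P[near(D,60)&(P[:,2]>53)]; print("spindle",len(hi),hi.mean(0),hi[:,2].max())
    bo=P[near(W,60)&(P[:,2]>34)]; print("boss",len(bo),bo.mean(0),bo[:,2].max())
    # disc: bright-ish or saturated non-mat pixels
    h=cv2.cvtColor(a,cv2.COLOR_RGB2HSV); m=((h[...,1]<70)&(h[...,2]>120)).astype(np.uint8)
    cn=np.vstack(cv2.findContours(m,cv2.RETR_EXTERNAL,cv2.CHAIN_APPROX_NONE)[0]); hull=cv2.convexHull(cn)
    (x,y),R=cv2.minEnclosingCircle(hull); e=cv2.fitEllipse(hull)
    s=160/399; print("disc",W[0]-80+x*s,W[1]+80-y*s,R*s,"ell",W[0]-80+e[0][0]*s,W[1]+80-e[0][1]*s,np.array(e[1])*s)
    rows.append(np.hstack([a,b]))
cv2.imwrite("pics/rect.png",cv2.resize(np.vstack(rows)[...,::-1],(600,600)))
E
```

```text
top rim 576 ((552.2274780273438, -208.3444366455078), (196.97113037109375, 190.669189453125), 19.248149871826172)
spindle 16 [ 550.40836966 -207.61329224   63.5757003 ] 71.29887852631532
boss 106 [508.09900877 249.34675619  40.00758587] 46.815318716133106
disc 507.365975975094 249.93970522008146 72.41436109805764 ell 507.3452943883145 249.5683667175752 [143.27276933 144.09971462]
side rim 560 ((554.0836791992188, -205.99679565429688), (200.9060516357422, 199.3520050048828), 18.885284423828125)
spindle 18 [ 552.2435614  -204.07945284   63.3687543 ] 71.4397365478194
boss 117 [508.79968245 251.89529582  41.28551523] 51.83771648804304
disc 507.8152069627193 250.24007161458334 73.02783937382519 ell 508.1060157718515 250.00493176300125 [143.10752467 145.74901609]
```

View pics/rect.png

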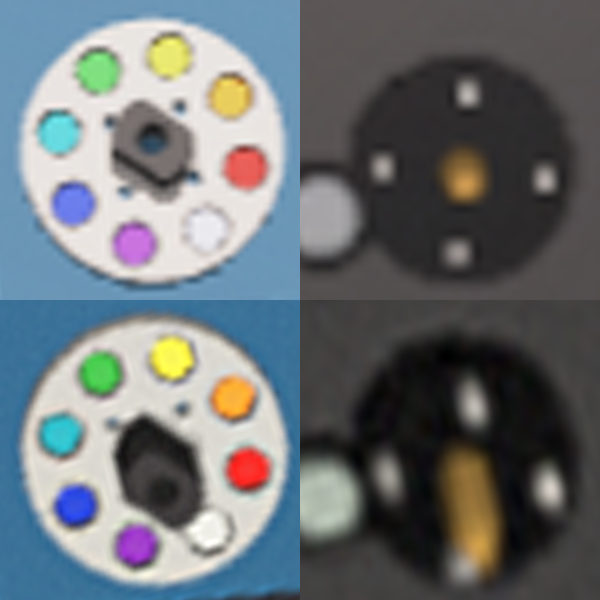

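```bash
python3 - <<'E'
from h import *
i=np.load("top0.npz")["i"]
def cents(C,half,h,hp,guess,dark):
    n=600;a=cv2.cvtColor(rectify(i,"top",C,half,h,n),cv2.COLOR_RGB2GRAY).astype(float)
    s=2*half/(n-1); out=[]
    for g in guess:
        x=int((g[0]-C[0]+half)/s); y=int((C[1]+half-g[1])/s); w=int(6/s)
        p=a[y-w:y+w+1,x-w:x+w+1]; q=(np.median(p)-p) if dark else p-np.median(p)
        q=np.clip(q-0.35*q.max(),0,None); Y,X=np.mgrid[-w:w+1,-w:w+1]
        out.append([C[0]-half+(x+(q*X).sum()/q.sum())*s,C[1]+half-(y+(q*Y).sum()/q.sum())*s])
    out=np.array(out); c=out.mean(0); v=out-c
    ang=np.degrees(np.arctan2(v[:,1],v[:,0])); print(out.round(1),c,np.hypot(*v.T).round(1),"phase",(np.degrees(np.angle(np.exp(4j*np.radians(ang)).sum()))/4),ang.round(1))
k=100/300; cents((548,-200),50,48,0,[(498+k*(u-300),-150-k*v) for u,v in((467,93),(545,180),(456,253),(383,168))],False)
k=160/300; cents((506,250),80,11,0,[(426+k*u,330-k*v) for u,v in((180,106),(110,122),(124,191),(193,176))],True)
a=rectify(i,"top",(507,250),35,41,500); cv2.imwrite("pics/boss.png",a[...,::-1])
E
```

```text
[[ 553.8 -181. ]
 [ 579.6 -209.6]
 [ 550.6 -233.9]
 [ 525.5 -205.5]] [ 552.37872069 -207.5106111 ] [26.5 27.3 26.5 26.9] phase -3.9490377665518346 [ 86.9  -4.4 -93.9 175.7]
[[522.  273.2]
 [486.4 264.3]
 [493.9 229.3]
 [525.7 237.3]] [506.9939759  251.02256871] [26.8 24.5 25.4 23.2] phase -33.590505212967706 [  55.9  147.2 -121.1  -36.3]
```

View pics/boss.png

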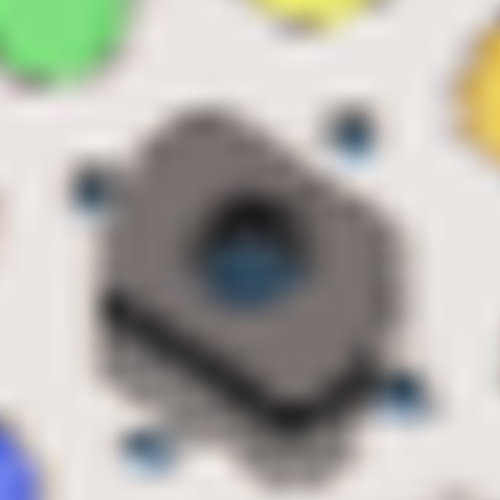

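The picture shows the boss flats running about −33° (edge (220,110)–(390,220)), so they face +57°, consistent with the holes. The studs are at about −4° and 27 mm, as they should be. Next I move over toward the wheel by way of a waypoint.

```bash
python3 -m inch '[{"tx":43,"ty":-31,"twist":-5},{"tx":86,"ty":-62,"twist":-10},{"tx":129,"ty":-93,"twist":-16},{"tx":172,"ty":-124,"twist":-22},{"tx":215,"ty":-155,"twist":-29},{"tx":258,"ty":-186,"twist":-36},{"tx":300,"ty":-217,"twist":-43},{"tx":342,"ty":-250,"twist":-50},{"tx":384,"ty":-280,"twist":-56},{"tx":425,"ty":-310,"twist":-61},{"tx":425,"ty":-310,"twist":-61}]' 85; python3 - <<'E'
from h import *
s=r.observe(); R=np.array(s["tool_rot"]); print(s["clock"],np.round(s["qpos"],2),R.round(3)); d=np.array([507,250.5,150])-s["eef_pos"]; print(R.T@d, np.degrees(np.arctan2(R[1,0],R[0,0])))
E
```

```text
0.8 [ 1.1   0.47 -0.05  1.53  0.02  1.14 -0.08] [[ 0.905  0.425  0.   ]
 [ 0.425 -0.905 -0.   ]
 [ 0.     0.    -1.   ]]
[ 565.36565796 -686.3759623    81.29941334] 25.143048184889462invalid input
```

```bash
python3 -m inch '[{"tx":43,"ty":-31,"tz":0,"twist":-5},{"tx":86,"ty":-62,"tz":0,"twist":-10},{"tx":129,"ty":-93,"tz":0,"twist":-16},{"tx":172,"ty":-124,"tz":0,"twist":-22},{"tx":215,"ty":-155,"tz":0,"twist":-29},{"tx":258,"ty":-186,"tz":0,"twist":-36},{"tx":300,"ty":-217,"tz":0,"twist":-43},{"tx":342,"ty":-250,"tz":0,"twist":-50},{"tx":384,"ty":-280,"tz":0,"twist":-56},{"tx":425,"ty":-310,"tz":0,"twist":-61},{"tx":425,"ty":-310,"tz":0,"twist":-61}]' 85; cat > st.py <<'E'
from h import *
import sys
def rep(tgt,a):
    s=r.observe(); R=np.array(s["tool_rot"]); t=np.array(tgt,float)
    cur=np.degrees(np.arctan2(R[1,0],R[0,0]))
    print("clk",round(s["clock"],2),"q",np.round(s["qpos"],2),"pos",np.round(s["eef_pos"],1),"a",cur.round(2),"tilt",np.round(R[:,2],4),"F",np.round(s["force"],1),"w",s["grip_width"]*85.4)
    print("rows: shift",np.round(R.T@(t-s["eef_pos"]),1),"twist",round(((cur-a)+180)%360-180,1))
if __name__=="__main__": v=[float(x) for x in sys.argv[1:]]; rep(v[:3],v[3])
E
python3 st.py 507 250.5 110 146.7
```

```text
clock: 2.17
eef_pos: [541.8, -144.7, 231.8]
tool_rot: [[0.059, 0.998, 0.002], [0.998, -0.059, 0.002], [0.002, 0.002, -1.0]]
force: [-0.7, -0.3, -0.3]
grip_width: 0.996
gripper_force: 0.0
clk 2.17 q [ 0.56  0.32 -0.46  1.79  0.16  1.07 -0.02] pos [ 541.8 -144.7  231.8] a 86.64 tilt [ 0.0019  0.0022 -1.    ] F [-0.7 -0.3 -0.3] w 85.06546287371057
rows: shift [392.2 -58.1 122.6] twist -60.1
```

```bash
python3 -m inch '[{"tx":40,"ty":-6,"tz":10,"twist":-6},{"tx":85,"ty":-13,"tz":20,"twist":-12},{"tx":130,"ty":-20,"tz":35,"twist":-19},{"tx":176,"ty":-26,"tz":50,"twist":-26},{"tx":222,"ty":-33,"tz":65,"twist":-33},{"tx":267,"ty":-40,"tz":80,"twist":-40},{"tx":310,"ty":-46,"tz":95,"twist":-47},{"tx":350,"ty":-52,"tz":108,"twist":-54},{"tx":380,"ty":-56,"tz":118,"twist":-60},{"tx":392,"ty":-58,"tz":122,"twist":-60},{"tx":392,"ty":-58,"tz":122,"twist":-60}]'; python3 st.py 507 250.5 15 146.7; python3 - <<'E'
from h import *
P=np.array([[507,250.5,110]])
o=[]
for c in("top","side"):
    i,d=eyes.get_image(c); u=proj(c,P)[0].astype(int); p=i[u[1]-45:u[1]+45,u[0]-45:u[0]+45]; o.append(cv2.resize(p,(400,400),interpolation=cv2.INTER_CUBIC))
cv2.imwrite("pics/over.png",np.hstack(o)[...,::-1])
E
```

```text
clock: 3.55
eef_pos: [508.5, 244.5, 109.1]
tool_rot: [[-0.829, 0.559, -0.0], [0.559, 0.829, -0.001], [-0.0, -0.001, -1.0]]
force: [-0.2, 0.2, -0.9]
grip_width: 0.995
gripper_force: 0.0
clk 3.55 q [ 0.02  0.53 -0.72  1.89  0.45  0.89  0.06] pos [508.5 244.5 109.1] a 146.04 tilt [-2.e-04 -1.e-03 -1.e+00] F [-0.2  0.2 -0.9] w 84.95213335113156
rows: shift [ 4.7  4.2 94.1] twist -0.7
```

View pics/over.png

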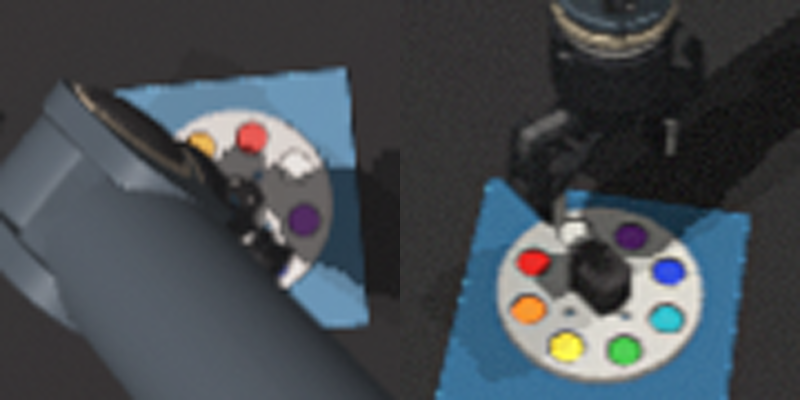

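```bash
python3 -m inch '[{"tx":4,"ty":4,"tz":15,"twist":-1},{"tx":4,"ty":4,"tz":40,"twist":-1},{"tx":4,"ty":4,"tz":65,"twist":-1},{"tx":4,"ty":4,"tz":82,"twist":-1},{"tx":4,"ty":4,"tz":91,"twist":-1},{"tx":4,"ty":4,"tz":94,"twist":-1},{"tx":4,"ty":4,"tz":94,"twist":-1}]'; python3 st.py 507 250.5 15 146.7
```

```text
clock: 4.53
eef_pos: [507.6, 251.0, 15.7]
tool_rot: [[-0.84, 0.543, 0.001], [0.543, 0.84, 0.0], [-0.0, 0.001, -1.0]]
force: [0.2, 0.3, 0.1]
grip_width: 0.997
gripper_force: 0.0
clk 4.53 q [-0.06  0.66 -0.63  1.94  0.57  0.73 -0.04] pos [507.6 251.   15.7] a 147.14 tilt [ 8.e-04  4.e-04 -1.e+00] F [0.2 0.3 0.1] w 85.10998119853922
rows: shift [ 0.2 -0.7  0.7] twist 0.4
```

```bash
python3 -m inch '[{"tx":0,"ty":0,"tz":0,"twist":0},{"tx":0,"ty":0,"tz":0,"twist":0},{"tx":0,"ty":0,"tz":0,"twist":0},{"tx":0,"ty":0,"tz":0,"twist":0},{"tx":0,"ty":0,"tz":0,"twist":0},{"tx":0,"ty":0,"tz":0,"twist":0},{"tx":0,"ty":0,"tz":0,"twist":0},{"tx":0,"ty":0,"tz":0,"twist":0}]' 20 60
```

```text
clock: 5.52
eef_pos: [507.6, 250.9, 15.8]
tool_rot: [[-0.84, 0.543, 0.001], [0.543, 0.84, 0.0], [-0.001, 0.001, -1.0]]
force: [-0.3, 0.0, 5.4]
grip_width: 0.337
gripper_force: 61.8
```

```bash
python3 -m inch '[{"tx":0,"ty":0,"tz":-4,"twist":0},{"tx":0,"ty":0,"tz":-15,"twist":0},{"tx":0,"ty":0,"tz":-35,"twist":0},{"tx":0,"ty":0,"tz":-60,"twist":0},{"tx":0,"ty":0,"tz":-85,"twist":0},{"tx":0,"ty":0,"tz":-105,"twist":0},{"tx":0,"ty":0,"tz":-115,"twist":0},{"tx":0,"ty":0,"tz":-115,"twist":0}]'; python3 st.py 545 -150 131 86
```

```text
clock: 6.52
eef_pos: [507.5, 250.7, 130.9]
tool_rot: [[-0.84, 0.543, 0.001], [0.543, 0.84, 0.0], [-0.001, 0.001, -1.0]]
force: [-1.2, 0.4, -2.9]
grip_width: 0.34
gripper_force: 60.8
clk 6.53 q [ 0.03  0.51 -0.74  1.87  0.43  0.93  0.08] pos [507.5 250.7 130.9] a 147.13 tilt [ 1.1e-03  2.0e-04 -1.0e+00] F [-1.2  0.4 -2.9] w 29.040087237198225
rows: shift [-2.490e+02 -3.162e+02 -1.000e-01] twist 61.1
```

```bash
python3 -m inch '[{"tx":-14,"ty":-18,"tz":0,"twist":3},{"tx":-42,"ty":-53,"tz":0,"twist":8},{"tx":-72,"ty":-90,"tz":0,"twist":15},{"tx":-102,"ty":-128,"tz":0,"twist":22},{"tx":-132,"ty":-166,"tz":0,"twist":29},{"tx":-162,"ty":-204,"tz":0,"twist":36},{"tx":-192,"ty":-242,"tz":0,"twist":43},{"tx":-222,"ty":-280,"tz":0,"twist":49},{"tx":-250,"ty":-315,"tz":0,"twist":54},{"tx":-272,"ty":-342,"tz":0,"twist":58},{"tx":-284,"ty":-357,"tz":0,"twist":60},{"tx":-287,"ty":-361,"tz":0,"twist":61}]'; python3 -m inch '[{"tx":0,"ty":0,"tz":0,"twist":0},{"tx":0,"ty":0,"tz":10,"twist":0},{"tx":0,"ty":0,"tz":20,"twist":0},{"tx":0,"ty":0,"tz":20,"twist":0}]'; python3 st.py 552.4 -207.5 111 86; python3 - <<'E'
from h import *
P=np.array([[552,-207,90]])
o=[]
for c in("top","side"):
    i,d=eyes.get_image(c); np.savez(c+"1.npz",i=i,d=d); u=proj(c,P)[0].astype(int); p=i[u[1]-45:u[1]+45,u[0]-45:u[0]+45]; o.append(cv2.resize(p,(400,400),interpolation=cv2.INTER_CUBIC))
cv2.imwrite("pics/over2.png",np.hstack(o)[...,::-1])
E
```

```text
clock: 8.02
eef_pos: [552.2, -208.8, 129.9]
tool_rot: [[0.069, 0.998, -0.001], [0.998, -0.069, 0.001], [0.001, -0.001, -1.0]]
force: [0.5, 1.1, -3.6]
grip_width: 0.335
gripper_force: 60.7
clock: 8.52
eef_pos: [551.5, -207.4, 108.9]
tool_rot: [[0.066, 0.998, -0.003], [0.998, -0.066, 0.001], [0.001, -0.003, -1.0]]
force: [-0.1, 0.2, -2.8]
grip_width: 0.341
gripper_force: 60.7
clk 8.53 q [ 0.6   0.5  -0.41  1.84  0.25  0.86 -0.  ] pos [ 551.5 -207.4  108.9] a 86.2 tilt [-0.0027  0.0011 -1.    ] F [-0.1  0.2 -2.8] w 29.1625343629157
rows: shift [-0.1  0.9 -2.1] twist 0.2
```

View pics/over2.png

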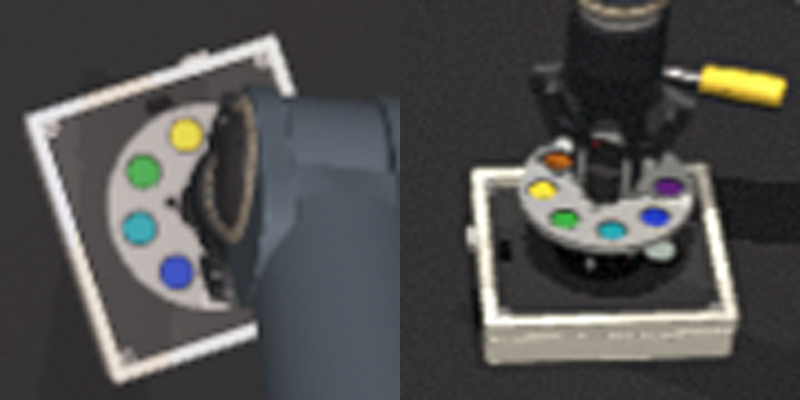

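```bash
cat > fil.py <<'E'
from h import *
HUE={"yel":(24,34),"grn":(50,75),"cyn":(85,97),"blu":(108,125),"pur":(135,160)}
def filters(img,cam,C,h):
    n=640;half=80;a=rectify(img,cam,C,half,h,n);hs=cv2.cvtColor(a,cv2.COLOR_RGB2HSV);s=2*half/(n-1);o={}
    X,Y=np.meshgrid(C[0]-half+np.arange(n)*s,C[1]+half-np.arange(n)*s); rr=np.hypot(X-C[0],Y-C[1])
    for k,(l,u) in HUE.items():
        m=((hs[...,0]>=l)&(hs[...,0]<=u)&(hs[...,1]>110)&(hs[...,2]>70)&(rr<68)&(rr>30)).astype(np.uint8)
        nn,L,st,ce=cv2.connectedComponentsWithStats(m)
        if nn<2: continue
        j=1+np.argmax(st[1:,4]); ar=st[j,4]*s*s
        o[k]=(C[0]-half+ce[j][0]*s,C[1]+half-ce[j][1]*s,ar)
    return o
def fit(A,B,ks):
    p=np.array([A[k][:2] for k in ks]);q=np.array([B[k][:2] for k in ks]);pc,qc=p.mean(0),q.mean(0)
    z=((p-pc)@[1,1j]).conj()@((q-qc)@[1,1j]); th=np.angle(z); R=np.array([[np.cos(th),-np.sin(th)],[np.sin(th),np.cos(th)]])
    t=qc-R@pc; return R,t,np.degrees(th),np.abs(p@R.T+t-q).max()
E
python3 - <<'E'
from fil import *
for c in("top","side"):
    A=filters(np.load(c+"0.npz")["i"],c,(507,250.3),11); B=filters(np.load(c+"1.npz")["i"],c,(552,-207.5),104)
    for n,S in(("A",A),("B",B)): print(c,n,{k:tuple(np.round(v,1)) for k,v in S.items()})
    P=np.array([v[:2] for v in A.values()]); M=np.c_[2*P,np.ones(len(P))]; s=np.linalg.lstsq(M,(P**2).sum(1),rcond=None)[0]
    print("circle centre A",s[:2],"R",np.sqrt(s[2]+s[:2]@s[:2]))
    P=np.array([v[:2] for v in B.values()]); M=np.c_[2*P,np.ones(len(P))]; q=np.linalg.lstsq(M,(P**2).sum(1),rcond=None)[0]
    print("circle centre B",q[:2],"R",np.sqrt(q[2]+q[:2]@q[:2]))
    ks=[k for k in A if k in B and B[k][2]>0.85*A[k][2]]
    R,t,th,e=fit(A,B,ks); print(ks,"centre B",R@s[:2]+t,"rot",th,"phase",(-33.3+th+45)%90-45,"err",e)
    img=np.load(c+"0.npz")["i"]; 
E
```

```text
top A {'yel': (np.float64(516.5), np.float64(300.2), np.float64(327.2)), 'grn': (np.float64(478.9), np.float64(294.2), np.float64(97.1)), 'cyn': (np.float64(457.1), np.float64(259.6), np.float64(310.4)), 'blu': (np.float64(465.0), np.float64(221.4), np.float64(320.9)), 'pur': (np.float64(497.7), np.float64(200.0), np.float64(285.7))}
top B {'yel': (np.float64(598.8), np.float64(-191.1), np.float64(378.4)), 'grn': (np.float64(573.3), np.float64(-161.8), np.float64(294.2)), 'cyn': (np.float64(534.4), np.float64(-159.2), np.float64(332.0)), 'blu': (np.float64(505.0), np.float64(-184.7), np.float64(346.6))}
circle centre A [506.93108329 250.46714688] R 51.11414980498597
circle centre B [ 550.58589985 -207.4044155 ] R 50.923782667005185
['yel', 'grn', 'cyn', 'blu'] centre B [ 550.38024767 -207.20267449] rot -60.586553684092685 phase -3.8865536840926893 err 1.3440807246993245
side A {'yel': (np.float64(517.8), np.float64(299.0), np.float64(390.9)), 'grn': (np.float64(479.7), np.float64(290.9), np.float64(332.1)), 'cyn': (np.float64(458.2), np.float64(258.2), np.float64(346.1)), 'blu': (np.float64(466.3), np.float64(220.2), np.float64(354.5)), 'pur': (np.float64(498.9), np.float64(198.7), np.float64(332.3))}
side B {'yel': (np.float64(601.3), np.float64(-194.0), np.float64(383.7)), 'grn': (np.float64(575.3), np.float64(-165.1), np.float64(284.5)), 'cyn': (np.float64(536.3), np.float64(-162.4), np.float64(306.5)), 'blu': (np.float64(506.9), np.float64(-187.8), np.float64(334.8)), 'pur': (np.float64(504.3), np.float64(-226.9), np.float64(287.6))}
circle centre A [508.42756682 248.84144024] R 50.994301937273065
circle centre B [ 552.78629003 -210.88833381] R 51.19379304035268
['yel', 'grn', 'cyn', 'blu', 'pur'] centre B [ 552.7088337  -210.60901016] rot -60.659125363590874 phase -3.9591253635908714 err 0.258618606963978
```

```bash
python3 -m inch '[{"tx":0,"ty":1.4,"tz":6,"twist":0},{"tx":0,"ty":1.4,"tz":14,"twist":0},{"tx":0,"ty":1.4,"tz":21,"twist":0},{"tx":0,"ty":1.4,"tz":26,"twist":0},{"tx":0,"ty":1.4,"tz":28,"twist":0},{"tx":0,"ty":1.4,"tz":30,"twist":0},{"tx":0,"ty":1.4,"tz":32,"twist":0},{"tx":0,"ty":1.4,"tz":34,"twist":0}]'; python3 -m inch '[{"tx":0,"ty":0,"tz":1.5,"twist":0},{"tx":0,"ty":0,"tz":3,"twist":0},{"tx":0,"ty":0,"tz":4.5,"twist":0},{"tx":0,"ty":0,"tz":4.5,"twist":0}]';python3 st.py 552.4 -207.5 54.8 86
```

```text
clock: 9.62
eef_pos: [554.0, -208.4, 76.4]
tool_rot: [[0.067, 0.998, 0.0], [0.998, -0.067, -0.0], [-0.0, 0.0, -1.0]]
force: [-0.7, 0.4, -3.3]
grip_width: 0.34
gripper_force: 60.7
clock: 10.12
eef_pos: [553.8, -208.3, 71.7]
tool_rot: [[0.067, 0.998, -0.0], [0.998, -0.067, 0.0], [-0.0, -0.0, -1.0]]
force: [-0.4, 0.2, -2.5]
grip_width: 0.341
gripper_force: 60.7
clk 10.12 q [ 0.58  0.55 -0.39  1.86  0.28  0.79 -0.03] pos [ 553.8 -208.3   71.7] a 86.15 tilt [-1.e-04  0.e+00 -1.e+00] F [-0.4  0.2 -2.5] w 29.111291391293946
rows: shift [ 0.7 -1.5 16.9] twist 0.1
```

```bash
python3 -m inch '[{"tx":0,"ty":0,"tz":2,"twist":0},{"tx":0,"ty":0,"tz":4,"twist":0},{"tx":0,"ty":0,"tz":6,"twist":0},{"tx":0,"ty":0,"tz":8,"twist":0},{"tx":0,"ty":0,"tz":9.5,"twist":0},{"tx":0,"ty":0,"tz":10.5,"twist":0},{"tx":0,"ty":0,"tz":11.5,"twist":0},{"tx":0,"ty":0,"tz":11.5,"twist":0}]'
```

```text
clock: 11.12
eef_pos: [553.8, -208.4, 60.2]
tool_rot: [[0.067, 0.998, -0.0], [0.998, -0.067, -0.0], [-0.0, -0.0, -1.0]]
force: [0.4, 0.1, -3.1]
grip_width: 0.34
gripper_force: 60.7
```

Underside is at about 47.4 mm, below the stud tips at 49 mm, with no contact force. I continue gently.

```bash
python3 -m inch '[{"tx":0,"ty":0,"tz":0.8,"twist":0},{"tx":0,"ty":0,"tz":1.6,"twist":0},{"tx":0,"ty":0,"tz":2.4,"twist":0},{"tx":0,"ty":0,"tz":2.4,"twist":0}]'; python3 -m inch '[{"tx":0,"ty":0,"tz":0.7,"twist":0},{"tx":0,"ty":0,"tz":1.4,"twist":0},{"tx":0,"ty":0,"tz":2,"twist":0},{"tx":0,"ty":0,"tz":2,"twist":0}]'
```

```text
clock: 11.62
eef_pos: [553.9, -208.3, 57.8]
tool_rot: [[0.067, 0.998, -0.0], [0.998, -0.067, 0.0], [0.0, -0.0, -1.0]]
force: [-0.9, -0.3, -3.3]
grip_width: 0.339
gripper_force: 60.7
clock: 12.12
eef_pos: [553.9, -208.3, 55.9]
tool_rot: [[0.067, 0.998, 0.0], [0.998, -0.067, 0.0], [0.0, 0.0, -1.0]]
force: [0.7, 0.9, -2.8]
grip_width: 0.339
gripper_force: 60.7
```

```bash
python3 -m inch '[{"tx":0,"ty":0,"tz":0.5,"twist":0},{"tx":0,"ty":0,"tz":0.9,"twist":0},{"tx":0,"ty":0,"tz":0.9,"twist":0}]'; python3 -m inch '[{"tx":0,"ty":0,"tz":0.3,"twist":0},{"tx":0,"ty":0,"tz":0.6,"twist":0},{"tx":0,"ty":0,"tz":0.6,"twist":0}]'
```

```text
clock: 12.5
eef_pos: [553.9, -208.3, 55.0]
tool_rot: [[0.067, 0.998, 0.0], [0.998, -0.067, -0.0], [-0.0, 0.0, -1.0]]
force: [-0.6, 0.2, -2.2]
grip_width: 0.339
gripper_force: 60.7
clock: 12.88
eef_pos: [553.9, -208.4, 54.7]
tool_rot: [[0.067, 0.998, -0.0], [0.998, -0.067, -0.0], [-0.0, 0.0, -1.0]]
force: [-1.3, 0.4, 1.9]
grip_width: 0.344
gripper_force: 61.1
```

```bash
python3 -m inch '[{"tx":0,"ty":0,"tz":0,"twist":0},{"tx":0,"ty":0,"tz":0,"twist":0},{"tx":0,"ty":0,"tz":0,"twist":0},{"tx":0,"ty":0,"tz":0,"twist":0},{"tx":0,"ty":0,"tz":0,"twist":0},{"tx":0,"ty":0,"tz":0,"twist":0}]' 80; python3 -m inch '[{"tx":0,"ty":0,"tz":-4,"twist":0},{"tx":0,"ty":0,"tz":-12,"twist":0},{"tx":0,"ty":0,"tz":-25,"twist":0},{"tx":0,"ty":0,"tz":-45,"twist":0},{"tx":0,"ty":0,"tz":-70,"twist":0},{"tx":-40,"ty":0,"tz":-100,"twist":0},{"tx":-80,"ty":0,"tz":-130,"twist":0},{"tx":-120,"ty":0,"tz":-150,"twist":0},{"tx":-160,"ty":0,"tz":-150,"twist":0},{"tx":-190,"ty":0,"tz":-150,"twist":0},{"tx":-200,"ty":0,"tz":-150,"twist":0}]'; python3 - <<'E'
from fil import *
o=[]
for c in("top","side"):
    i,d=eyes.get_image(c); np.savez(c+"2.npz",i=i,d=d)
    B=filters(i,c,(553,-208),50); print({k:tuple(np.round(v,1)) for k,v in B.items()})
    P=np.array([v[:2] for v in B.values()]); M=np.c_[2*P,np.ones(len(P))]; q=np.linalg.lstsq(M,(P**2).sum(1),rcond=None)[0]; print(c,q[:2],np.sqrt(q[2]+q[:2]@q[:2]))
    ys,xs=np.nonzero(d>0); W=pts(c,d,np.c_[xs,ys]); rr=np.hypot(W[:,0]-q[0],W[:,1]-q[1]); 
    for l,u in((33,66),(10,14)): 
        z=W[(rr>l)&(rr<u)]; print("median z",l,np.median(z[:,2]),"plane",np.linalg.lstsq(np.c_[z[:,:2]-q[:2],np.ones(len(z))],z[:,2],rcond=None)[0])
    u=proj(c,[[552,-207,50]])[0].astype(int); o.append(cv2.resize(i[u[1]-45:u[1]+45,u[0]-45:u[0]+45],(400,400),interpolation=cv2.INTER_CUBIC))
cv2.imwrite("pics/done.png",np.hstack(o)[...,::-1])
E
```

```text
clock: 13.62
eef_pos: [553.9, -208.3, 54.4]
tool_rot: [[0.067, 0.998, 0.0], [0.998, -0.067, -0.0], [-0.0, 0.0, -1.0]]
force: [0.6, -0.3, 0.3]
grip_width: 0.935
gripper_force: 0.0
clock: 15.0
eef_pos: [539.6, -410.3, 205.6]
tool_rot: [[0.071, 0.998, 0.001], [0.998, -0.071, -0.001], [-0.001, 0.001, -1.0]]
force: [-0.5, 0.7, -0.2]
grip_width: 0.938
gripper_force: 0.0
{'yel': (np.float64(601.2), np.float64(-192.1), np.float64(367.5)), 'grn': (np.float64(575.7), np.float64(-162.6), np.float64(286.4)), 'cyn': (np.float64(536.9), np.float64(-160.1), np.float64(324.8)), 'blu': (np.float64(507.4), np.float64(-185.6), np.float64(338.1)), 'pur': (np.float64(504.8), np.float64(-224.6), np.float64(322.3))}
top [ 553.00709766 -208.26719153] 50.87925855721578
median z 33 47.93981288688565 plane [7.02204035e-04 3.36591128e-03 4.78826890e+01]
median z 10 78.22086945722253 plane [6.85655058e-02 2.40644415e-01 7.61272897e+01]
{'yel': (np.float64(602.8), np.float64(-194.0), np.float64(363.9)), 'grn': (np.float64(577.2), np.float64(-164.7), np.float64(295.0)), 'cyn': (np.float64(538.1), np.float64(-162.1), np.float64(312.3)), 'blu': (np.float64(508.7), np.float64(-187.5), np.float64(325.7)), 'pur': (np.float64(505.8), np.float64(-226.7), np.float64(291.9))}
side [ 554.40331638 -210.65097035] 51.22857231297912
median z 33 50.42927009655773 plane [ 7.28782382e-03 -3.75555327e-02  5.01427573e+01]
median z 10 81.80518404639679 plane [-2.81840465e-02 -5.53270785e-02  7.94464461e+01]
```

View pics/done.png

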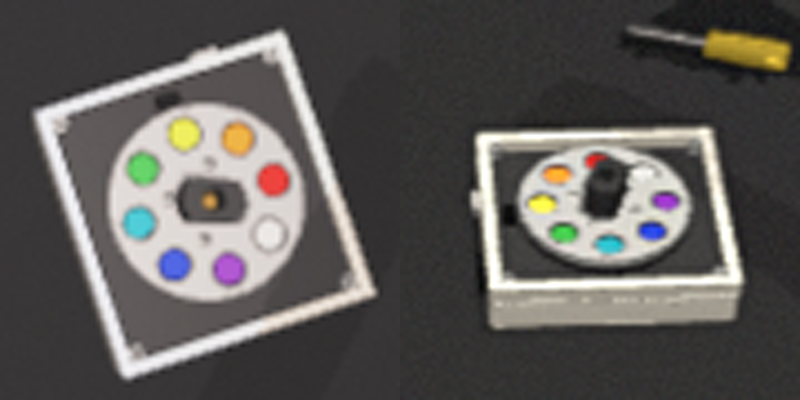

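The wheel sits flat inside the rim. Its top face reads 48–50 mm where 50 is expected for home and 57 for perched on the studs. The spindle shows in the bore at (210,200), stud tips show in the holes, and the gripper is clear.

```bash
python3 -c "
from bench import hand_in
print(hand_in())"
```

```text
the job is handed in; nothing more can be done
None
```

The filter wheel is on the drive unit, fully home and flat on the hub with its holes over the four studs; I let go of it, moved the arm clear and handed the job in at about 15 s, though no verdict was returned.

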